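Refit the access cover on the sloping pipe boxing

TASK

Put the loose access cover back on the sloping pipe boxing under the basin: tuck its tongue under the lip at the low end of the opening, then bring the high end down and press it past the sprung roller so that the cover sits fully home, flush and square in its recess; the panel has shifted sideways on its slotted screws, so find where the recess really is. Do it without forcing the cover, let go of it, and leave the hex key case, pot and funnel where they stand.

Things in the scene. Friction and masses are not known exactly. Their poses are not given: they have to be found in the camera images.
- cover: Loose white plate 150 (x) x 110 (y) x 15 mm, 0.26 kg, at first flat on the floor, rib up. Origin: centre of the plate's underside; z out of the outer face, x to the high end. High end: tab 50 mm wide, z 0 to 6, sticks out 10 mm to x = 85 mm. Low end: see tongue_end. Grip: see rib_top.
- slope: Fixed tilted frame of the white boxing: x up its 22 degree slope, y level, z outward normal; origin 66 mm above the floor, boxing 127 mm high. The 250 x 190 mm panel with the recess hangs here on slotted screws, shifted along y by an unknown d (-14 to +14 mm, differs each time, stays put, not reported: see or feel it). Seated, the cover's origin is at (0, d, 0), axes agreeing.
- seat_mid (a point): Point (0, 0, 0) of the slope frame. The recess, mm in the slope frame: seat ledge z = 0 round a hole x -45 to 60, y d+-42; panel face z = 15; side walls y = d+-57; high wall x = 77 (gap |y-d| < 28 for the tab); at the low end a lip, z 10 to 15, reaches x = -82, over a slot (z 0 to 10) that ends at a wall x = -92.5. The tongue goes under the lip with the high end raised (10 degrees suits).
- catch (a joint): Sprung roller at the high end: radius 8, 40 mm long (y), axis at x = 90, y middle d, z = 13.5 mm in the slope frame at joint 0. Slides up the slope (joint grows to 0.008 m) against 2.4 to 5 N as the tab is pressed past, then springs back over it. Unpressed, the cover rests on it, high end about 20 mm up; 4 to 9 N at press_point takes it past.
- press_point (a point): Point on the cover's outer face, cover frame (45, 0, 15) mm: between rib and high end, where to press.
- rib_top (a point): Centre of the top of the cover's wooden grip rib: rib 20 (x) x 70 (y) mm, z 15 to 50 mm in the cover frame, in the middle of the plate. This point: cover frame (0, 0, 50) mm.
- tongue_end (a point): End of the cover's tongue, middle of its underside edge, cover frame (-91, 0, 0) mm. The tongue is 60 mm wide (y), 5 mm thick (z 0 to 5) and sticks out 16 mm from the plate's low end (x = -75).
- hex_case: Bystander: black plastic hex key case, 110 x 55 x 22 mm, origin under its centre.
- pot: Bystander: small ceramic pot, rim radius 42, 75 mm high, origin under its centre.
- funnel: Bystander: red plastic funnel standing on its mouth, radius 52, 115 mm high, origin under its centre.
There are look-alikes about, which are no part of the job. Of the things like the cover, leave any that is blue; of the rest the smaller one is meant.

How it is judged:
At the end, for the whole second after the job is handed in: The cover lies still and released in the recess: origin within 2.5 mm of the seat (z), 18 mm (y) and 4 mm (x) of the slope origin; faces within 0.03 rad of the slope, edges square within 0.05 rad, tongue at the low end, roller sprung back over the tab (catch below 4 mm) (x of cover in the frame of slope between -0.004 and 0.004 m and y of cover in the frame of slope between -0.018 and 0.018 m and z of cover in the frame of slope between -0.0025 and 0.0025 m and x of tongue_end in the frame of slope between -0.096 and -0.085 m and angle between the z axis of cover and the z axis of slope, either way round below 0.03 rad and angle between the x axis of cover and the x axis of slope, either way round below 0.05 rad and value of joint catch below 0.004 m and linear speed of cover below 0.01 m/s and contact force between the fingers and cover below 0.1 N); the robot touches nothing.
It fails at once if the cover is forced: more than 60 N between cover and boxing (contact force between cover and slope above 60 N).
It fails at once if the hex case is moved more than 25 mm (distance of hex_case from where it was at the start of the episode above 0.025 m).
It fails at once if the pot is moved more than 25 mm (distance of pot from where it was at the start of the episode above 0.025 m).
It fails at once if the funnel is moved more than 25 mm (distance of funnel from where it was at the start of the episode above 0.025 m).
It also fails if it takes over 72 s, if anything falls off the work surface, if the arm or the gripper's body presses on something with over 40 N, if the wrist force passes 120 N, or if a joint passes its speed limit or range.

ROBOT

A 6-joint arm with a two-finger parallel gripper is mounted at the origin on the work surface. World frame = base frame: x ahead of the robot, y to its left, z up, the work surface at z = 0. Lengths are in m, angles in rad, forces in N, time in s.
With the tool pointing down it reaches from about 0.325 to 0.75 m from the base axis. Payload 7.6 kg.
Tool frame: the origin (TCP) lies between the finger pads; the fingertips stand ctrl.finger_overhang ahead of it and the grasp point (between the pads) lies 6 mm ahead of it (ctrl.finger_overhang is the distance from the TCP to the fingertips, in m); z points along the fingers, y is the direction in which the jaws open and shut (so a half turn about z gives the same grasp; the last joint's range is limited). The gripper opens to 85 mm and grips with 20 to 120 N. Pads are 22 mm wide; open, the fingers measure 114 mm over their backs; the gripper's body (76 mm by 85 mm) begins 54 mm behind the grasp point. The pads swing forward as they close: fully open they stand 13 mm farther back than shut.
Start: joints at [-1.319, 0.052, 1.401, -0, 1.689, -0.07], TCP at [0.166, -0.498, 0.256] pointing down, gripper open.
Joint ranges: [-2.9, 2.9], [-0.91, 2.17], [0.12, 2.37], [-1.06, 4.2], [0.26, 2.73], [-2.93, 2.93]. Speed limits (rad/s): [2.57, 2.57, 3.01, 3.14, 3.14, 3.14].

INTERFACE

Orientations are given as a unit quaternion [x, y, z, w].
In Python, from cell import ctrl, eyes, order gives the robot as it stands.
- The arm moves only by the shell command python3 -m creep 'ROWS' [OPENING] [FORCE]. ROWS is JSON, one flat list of numbers, 4 for each row, row after row: the shift along the tool's x, y, z in mm, then the turn about the tool's z in rad. A call has 1 to 5 rows; each row is the pose to reach, as a shift and turn from the pose commanded when the call began, along the tool's axes at that moment; what a row does not reach only later rows make up. A row lasts 1/10 s, in which the tool goes at most 50 mm and 8.59 degrees, less where a joint would pass 70% of its speed; a pose out of reach is approached as far as the arm can. A call with a gripper value outside its range is refused whole. OPENING is the finger opening in mm, from 0 to 85.4, set as the call begins (- or left out, the last holds). The fingers move at their own pace and stop on an object; FORCE is the grip in N (left out, the last holds). Time passes only in rows, so rows that repeat a pose let the fingers close. It gives the time, the measured TCP pose, the force and the opening at its end, in the units of the state.
- ctrl.observe(): the state, without advancing time (a new reading comes with each control period).
- eyes.capture(name): name is "scene" or "top" or "wrist"; returns (picture, depth): 384x512x3 uint8, red, green, blue; 384x512 float32, m along the optical axis (not along the pixel's ray), 0 where there is no reading.
- eyes.calibration(name): a dict with "intrinsics" (3x3 intrinsics, pixels), "dist_coeffs" ([k1, k2, p1, p2, k3] as OpenCV has them; the pictures are not rectified), "xyz" and "rotation" of the camera in the world; the wrist camera has in their place "hand_eye" (4x4, takes a point from camera to tool coordinates, whose origin is the TCP and whose axes are the flange's). Camera axes: x right, y down, z forward; pixel columns grow to the right and rows downward; lengths in m; the calibration is good to about 2 mm. A picture is of the moment at which its call begins: read the wrist's pose just before it. calibration takes no time and is no camera call.
- order.sign_off(): hands the job in, once; it reports no verdict.
The state is a dict: "clock": time; "joint_positions": joint angles; "qd": joint speeds; "joint_efforts": joint torques, N m; "tcp_pos": TCP position; "tool_rot": TCP orientation; "ft_force": force on the tool from outside, world axes, zero at the start; "wrist_torque": the same for the moment, N m; "opening": opening from 0.0 (shut) to 1.0 (fully open).
Only numpy, scipy, OpenCV 4.12 (cv2) and the standard library are available. Lean on these libraries where they do the work, as an engineer would, in place of code of your own. Each camera call takes 0.05 s, during which the arm holds its last target. There are 200 camera calls.

## Working session

There is one attempt and no reset: what is moved stays moved. The work goes in short steps, Python scripts to look and compute and a shell command to move; the robot and the scene stay as the last step left them, time stands still between calls to the robot, and variables do not carry over. Pictures are saved under pics/ and viewed, on a budget of 10 in all, crops included, one or two more only if the job needs it, and the job is handed in when it is done.

```bash
ls; mkdir -p pics
cat > h.py <<'E'
import numpy as np, cv2
from scipy.spatial.transform import Rotation as R
from cell import ctrl, eyes, order
def cam(name):
    s=ctrl.observe(); im,d=eyes.capture(name); c=eyes.calibration(name)
    K=np.array(c['intrinsics']); D=np.array(c['dist_coeffs'])
    if 'hand_eye' in c:
        T=np.eye(4); T[:3,:3]=R.from_quat(s['tool_rot']).as_matrix(); T[:3,3]=s['tcp_pos']; T=T@np.array(c['hand_eye'])
    else:
        T=np.eye(4); r=np.array(c['rotation']); T[:3,:3]=r if r.shape==(3,3) else R.from_quat(r).as_matrix(); T[:3,3]=c['xyz']
    return im,d,K,D,T
def cloud(d,K,D,T):
    h,w=d.shape; u,v=np.meshgrid(np.arange(w),np.arange(h))
    p=cv2.undistortPoints(np.stack([u,v],-1).reshape(-1,1,2).astype(float),K,D).reshape(h,w,2)
    P=np.dstack([p,np.ones((h,w))])*d[...,None]
    W=P@T[:3,:3].T+T[:3,3]; W[d==0]=np.nan
    return W
def save(n,im): cv2.imwrite('pics/'+n+'.png',im[...,::-1])
E
python3 - <<'E'
from h import *
out=[]
for n in('scene','top'):
    im,d,K,D,T=cam(n); W=cloud(d,K,D,T); np.save(n+'.npy',W); out.append(im); save(n,im); print(n,T[:3,3],K[0,0])
s=ctrl.observe();print(s['tcp_pos'],s['tool_rot'],s['ft_force'],ctrl.finger_overhang)
E
```

```text
pics
scene [ 1.25322565 -0.26530614  0.96290258] 386.63878318005703
top [0.40797707 0.05482998 1.6184055 ] 462.0980052019241
[ 0.16601298 -0.49781278  0.25555678] [ 9.87080877e-01  1.60221283e-01 -6.73327821e-05 -6.91834048e-04] [-0.05046708  0.38634874 -0.39598505] 0.025
```

View pics/scene.png

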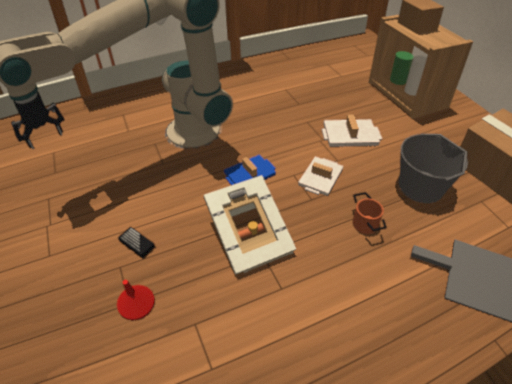

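View pics/top.png

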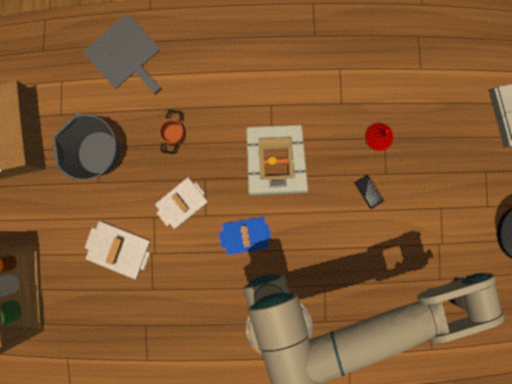

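The scene shows three cover-like things (pixels in the top view): blue (245,236), which is ruled out by colour; large white (118,249); and small white (181,203), which is the one meant. The boxing is at (277,160) with the roller at (277,183), towards the robot. Pot (173,131), funnel (379,136), hex case (369,191).

Run:
```python
from h import *
W=np.load('top.npy'); im=cv2.imread('pics/top.png')
for nm,(u0,u1,v0,v1) in dict(small=(150,212,172,232),large=(80,155,215,282),box=(240,312,118,200)).items():
    P=W[v0:v1,u0:u1].reshape(-1,3); P=P[~np.isnan(P[:,0])]
    print(nm,'z pct',np.percentile(P[:,2],[1,5,25,50,75,95,99]).round(4))
    if nm!='box':
        Q=P[(P[:,2]>.008)]
        r=cv2.minAreaRect((Q[:,:2]*1000).astype(np.float32)); print(r, 'pts',len(Q))
        Q=P[(P[:,2]>.035)]; r=cv2.minAreaRect((Q[:,:2]*1000).astype(np.float32)); print('rib',r,Q.mean(0))
for u,v in [(252,135),(300,135),(252,185),(302,185),(277,129),(277,160),(277,188)]: print((u,v),W[v,u].round(4))
# box plane: top-surface points
P=W[118:200,240:312].reshape(-1,3);P=P[P[:,2]>.04]
best=0
rng=np.random.default_rng(0)
for _ in range(500):
    a=P[rng.choice(len(P),3,False)];n=np.cross(a[1]-a[0],a[2]-a[0]);n/=np.linalg.norm(n)+1e-12
    i=abs((P-a[0])@n)<.003
    if i.sum()>best:best=i.sum();I=i
Q=P[I];c=Q.mean(0);n=np.linalg.svd(Q-c)[2][2];n*=np.sign(n[2]);print('plane',best,c,n,np.degrees(np.arccos(n[2])),np.degrees(np.arctan2(-n[1],-n[0])))
r=cv2.minAreaRect((Q[:,:2]*1000).astype(np.float32));print(r,cv2.boxPoints(r))
big=cv2.resize(im[165:290,75:215],None,fx=5,fy=4.5);cv2.imwrite('pics/crop.png',big[:600,:800])
```

```text
small z pct [-0.0091 -0.0062 -0.0019  0.0024  0.0127  0.0205  0.0506]
((460.1997375488281, 330.779296875), (197.54127502441406, 206.7030029296875), 1.059647798538208) pts 1339
rib ((455.2561340332031, 329.7900390625), (70.01637268066406, 21.269983291625977), 38.50696563720703) [0.45534197 0.32932856 0.04850797]
large z pct [-0.0088 -0.006  -0.0015  0.0045  0.0185  0.0385  0.0661]
((302.61614990234375, 564.4654541015625), (225.91668701171875, 241.8003387451172), 0.5112487077713013) pts 2262
rib ((292.97802734375, 563.6703491210938), (30.186491012573242, 93.34998321533203), 67.41783142089844) [0.29286095 0.56155643 0.06051503]
box z pct [-0.0085 -0.0055 -0.0002  0.0384  0.0835  0.12    0.1257]
(252, 135) [0.6792 0.0742 0.038 ]
(300, 135) [ 0.6728 -0.0908  0.0475]
(252, 185) [0.5011 0.078  0.12  ]
(302, 185) [ 0.4959 -0.0841  0.1249]
(277, 129) [ 0.6984 -0.013   0.0337]
(277, 160) [ 0.5899 -0.0092  0.0362]
(277, 188) [ 0.4887 -0.0027  0.123 ]
plane 1277 [ 0.57149994 -0.00252301  0.08736138] [0.37841007 0.00241953 0.9256349 ] 22.235711969894712 -179.63365902092107
((584.2969970703125, -2.8361358642578125), (216.18212890625, 190.89955139160156), 0.3718145191669464) [[475.5888    91.910194]
 [476.82758  -98.985344]
 [693.0052   -97.582466]
 [691.7664    93.31307 ]]
```

View pics/crop.png

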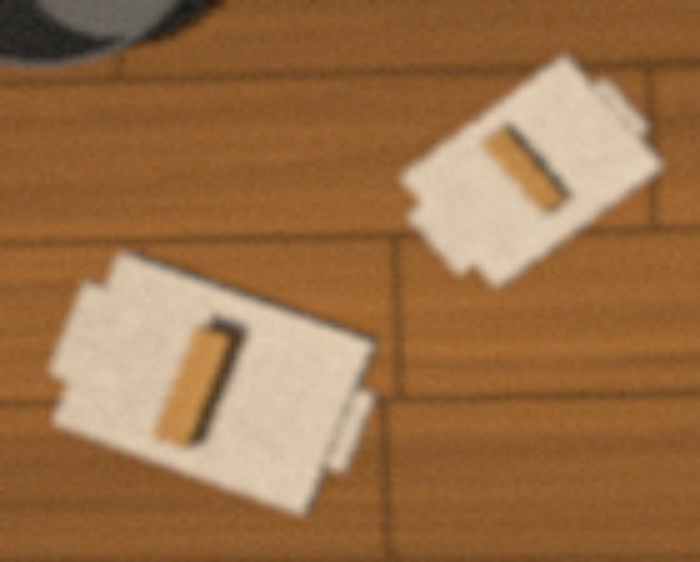

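The crop confirms the choice. The small white cover has its rib at crop pixel (527,168), its wider tongue at lower left (440,240) and its tab at upper right (625,105). So cover +x points at about -51.5° in the world, and it measures 70x21 mm on the rib as specified.

The tool can't be tilted. I'll grip the rib ends (jaws along cover y) so the cover can pivot in the jaws. First, a close look at the recess.

```bash
cat >> h.py <<'E'
def rows(x,y,z,yaw):
    s=ctrl.observe(); M=R.from_quat(s['tool_rot']).as_matrix()
    d=M.T@(np.array([x,y,z])-s['tcp_pos'])*1000
    cur=np.degrees(np.arctan2(M[1,0],M[0,0])); t=(yaw-cur+180)%360-180
    print('t',s['clock'],'tcp',np.round(s['tcp_pos'],4),'yaw',round(cur,2),'row',d.round(1),'turn',round(-np.radians(t),4),'F',np.round(s['ft_force'],1),'open',round(s['opening'],3))
E
python3 - <<'E'
from h import *
print(np.round(eyes.calibration('wrist')['hand_eye'],4), eyes.calibration('wrist')['intrinsics'])
rows(0.50,0.0,0.36,0)
E
```

```text
[[-9.000e-04 -9.467e-01 -3.222e-01  8.270e-02]
 [ 1.000e+00 -9.000e-04  0.000e+00 -1.000e-04]
 [-4.000e-04 -3.222e-01  9.467e-01 -1.178e-01]
 [ 0.000e+00  0.000e+00  0.000e+00  1.000e+00]] [[323.005527     0.         252.33725367]
 [  0.         323.005527   189.77223038]
 [  0.           0.           1.        ]]
t 0.1 tcp [ 0.166  -0.4978  0.2556] yaw 18.44 row [ 474.3 -366.8 -103.9] turn 0.3218 F [-0.1  0.4 -0.4] open 0.998
```

```bash
python3 -m creep '[40,-30,-40,0.1, 80,-60,-80,0.2, 120,-92,-104,0.32, 160,-122,-104,0.32, 197,-153,-104,0.32]'
python3 - <<'E'
from h import *
rows(0.50,0.0,0.36,0)
E
```

```text
clock: 0.6
tcp_pos: [0.2895, -0.3138, 0.3592]
tool_rot: [1.0, 0.0, 0.001, 0.001]
ft_force: [0.7, -0.3, -0.9]
opening: 1.0
t 0.6 tcp [ 0.2895 -0.3138  0.3592] yaw 0.04 row [ 210.7 -313.6   -1.1] turn 0.0008 F [ 0.7 -0.3 -0.9] open 1.0
```

```bash
python3 -m creep '[25,-40,0,0, 50,-80,0,0, 80,-119,0,0, 107,-160,0,0, 134,-200,0,0]' >/dev/null; python3 -m creep '[27,-40,0,0, 54,-80,0,0, 77,-114,0,0, 77,-114,0,0]'
python3 - <<'E'
from h import *
rows(0.50,0.0,0.36,0)
im,d,K,D,T=cam('wrist'); W=cloud(d,K,D,T); np.save('w1.npy',W); save('w1',im); np.save('w1T.npy',T)
E
```

```text
clock: 1.5
tcp_pos: [0.5006, 0.0028, 0.3562]
tool_rot: [1.0, 0.004, -0.001, -0.001]
ft_force: [-0.8, -0.5, -0.3]
opening: 1.001
t 1.5 tcp [0.5006 0.0028 0.3562] yaw 0.41 row [-0.6  2.8 -3.8] turn 0.0071 F [-0.8 -0.5 -0.3] open 1.001
```

View pics/w1.png

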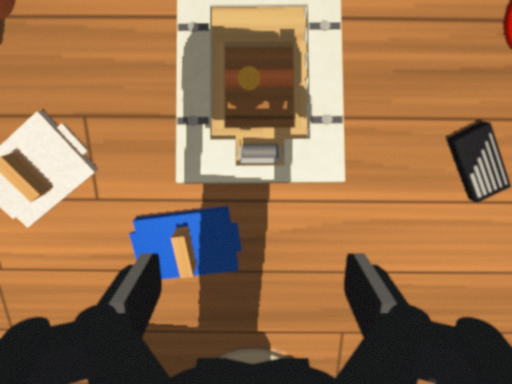

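The wrist view shows the recess (tan ledge, columns about 211–308, rows 5–137), the roller at (260,152), the boxing face at columns 177–343, and the cover at lower left (45,165). I'll measure the recess edges and the roller by ray–plane intersection.

```bash
cat >> h.py <<'E'
def rayplane(uv,K,D,T,c,n):
    p=cv2.undistortPoints(np.array(uv,float).reshape(-1,1,2),K,D).reshape(-1,2)
    r=np.c_[p,np.ones(len(p))]@T[:3,:3].T; o=T[:3,3]
    return o+r*(((c-o)@n)/(r@n))[:,None]
E
python3 - <<'E'
from h import *
W=np.load('w1.npy');T=np.load('w1T.npy');im=cv2.imread('pics/w1.png')[...,::-1].astype(int)
c0=eyes.calibration('wrist');K=np.array(c0['intrinsics']);D=np.array(c0['dist_coeffs'])
sub=np.zeros(W.shape[:2],bool);sub[5:180,180:341]=1
sat=im.max(2)-im.min(2)
white=sub&(sat<45)&(im.max(2)>90)
P=W[white];P=P[~np.isnan(P[:,0])];P=P[P[:,2]>.03]
c=np.median(P,0);n=np.array([np.sin(np.radians(22)),0,np.cos(np.radians(22))])
A=np.c_[P[:,:2],np.ones(len(P))]
q=np.linalg.lstsq(A,P[:,2],rcond=None)[0]
for _ in range(5):
    e=P[:,2]-A@q;i=abs(e)<.004;q=np.linalg.lstsq(A[i],P[i,2],rcond=None)[0]
n=np.array([-q[0],-q[1],1]);n/=np.linalg.norm(n)
c=P[i].mean(0);print('face plane z=%.4f %.4fx %.4fy'%(q[2],q[0],q[1]),'tilt',np.degrees(np.arccos(n[2])),'dir',np.degrees(np.arctan2(n[1],n[0])))
Lo,Li,Ri,Ro=[],[],[],[]
for v in list(range(40,112,6)):
    w=(sat[v]<45)&(im[v].max(1)>90); tan=(sat[v]>55)
    cols=np.where(w[170:350])[0]+170
    left=cols[cols<230];right=cols[cols>290]
    Lo.append((left.min(),v));Li.append((left.max()+.5,v));Ri.append((right.min()-.5,v));Ro.append((right.max(),v))
for nm,a in zip(('Lo','Li','Ri','Ro'),(Lo,Li,Ri,Ro)):
    X=rayplane(a,K,D,T,c,n);X=X; f=np.polyfit(X[:,0],X[:,1],1);print(nm,np.median(X[:,1]).round(4),'slope',f[0].round(4),np.round(X[:,1]*1000,1))
# along x: face top edge & high wall at col 225 & low lip
for col in (222,230,285,295):
    print(col,[(v,int(sat[v,col]),int(im[v,col].max())) for v in list(range(0,12))+list(range(128,146,1))+list(range(176,190))])
np.savez('plane.npz',c=c,n=n)
for v in range(140,166,2): print(v,im[v,250:270:4].sum(1)//3,W[v,260].round(4))
E
```

```text
face plane z=0.3182 -0.4029x -0.0058y tilt 21.945361048560983 dir 0.8214477449021836
Lo 0.0895 slope 0.008 [89.8 89.7 89.5 89.4 89.2 90.3 89.  88.8 89.8 89.7 88.4 89.4]
Li 0.0499 slope -0.0012 [49.9 49.8 50.9 49.6 49.5 49.4 50.5 49.2 50.3 50.2 50.1 50. ]
Ri -0.0584 slope 0.0028 [-57.5 -58.6 -58.6 -57.4 -57.4 -59.6 -59.6 -59.6 -58.4 -58.4 -58.3 -57.2]
Ro -0.0975 slope 0.0112 [-97.3 -97.2 -97.1 -97.1 -97.  -96.9 -98.  -97.9 -97.8 -97.8 -97.7 -97.6]
222 [(0, 31, 241), (1, 32, 242), (2, 32, 241), (3, 34, 235), (4, 40, 224), (5, 41, 202), (6, 42, 181), (7, 64, 175), (8, 94, 199), (9, 109, 217), (10, 112, 223), (11, 111, 225), (128, 113, 224), (129, 109, 222), (130, 110, 221), (131, 110, 223), (132, 112, 226), (133, 111, 226), (134, 109, 219), (135, 90, 178), (136, 66, 132), (137, 54, 121), (138, 50, 144), (139, 47, 189), (140, 40, 231), (141, 30, 242), (142, 27, 245), (143, 27, 245), (144, 27, 245), (145, 26, 245), (176, 25, 151), (177, 22, 134), (178, 20, 133), (179, 21, 132), (180, 22, 135), (181, 21, 124), (182, 26, 111), (183, 35, 100), (184, 48, 95), (185, 54, 94), (186, 56, 91), (18
[... 2087 characters left out ...]
131, 202), (188, 131, 203), (189, 132, 207)]
140 [85 86 87 87 87] [ 0.5155 -0.0059  0.0942]
142 [83 84 84 83 84] [ 0.5133 -0.0059  0.0954]
144 [74 76 77 78 76] [ 0.5145 -0.0055  0.1141]
146 [94 93 93 94 94] [ 0.5129 -0.0054  0.1173]
148 [114 112 116 114 117] [ 0.5111 -0.0054  0.1196]
150 [133 136 132 134 135] [ 0.509  -0.0054  0.1205]
152 [146 147 147 145 145] [ 0.5065 -0.0055  0.119 ]
154 [133 135 134 134 133] [ 0.5045 -0.0055  0.1203]
156 [125 124 125 125 127] [ 0.5018 -0.0056  0.1184]
158 [168 168 167 170 170] [ 0.498  -0.0057  0.1122]
160 [190 192 189 191 189] [ 0.4959 -0.0058  0.1133]
162 [166 165 166 167 166] [ 0.4934 -0.0058  0.1126]
164 [127 126 127 127 128] [ 0.4889 -0.006   0.1044]
```

Run:
```python
from h import *
T=np.load('w1T.npy');z=np.load('plane.npz');c,n=z['c'],z['n']
c0=eyes.calibration('wrist');K=np.array(c0['intrinsics']);D=np.array(c0['dist_coeffs'])
im=cv2.imread('pics/w1.png').astype(int).sum(2)//3
t=np.radians(22);ex=np.array([-np.cos(t),0,np.sin(t)]);n0=np.array([np.sin(t),0,np.cos(t)])
n=n0
for nm,uv,x,zz in [('high wall',(226,139),77,15),('high wall r',(295,138),77,15),('lip',(226,5.5),-82,15),('lip r',(290,5),-82,15),('panel hi',(190,182),125,15),('L',(211,75),0,0),('R',(308,75),0,0)]:
    cc=c+n0*(zz-15)/1000
    X=rayplane([uv],K,D,T,cc,n)[0]; O=X-ex*x/1000-n0*zz/1000
    print(nm,X.round(4),'origin->',O.round(4))
for v in (148,152,156,160): print(v,im[v,230:290])
```

```text
high wall [0.519  0.033  0.1091] origin-> [0.5848 0.033  0.0664]
high wall r [ 0.5206 -0.0452  0.1085] origin-> [ 0.5864 -0.0452  0.0658]
lip [0.6645 0.0348 0.0504] origin-> [0.5829 0.0348 0.0672]
lip r [ 0.6656 -0.0397  0.0499] origin-> [ 0.5839 -0.0397  0.0668]
panel hi [0.4735 0.073  0.1275] origin-> [0.5838 0.073  0.0668]
L [0.5879 0.053  0.0652] origin-> [0.5879 0.053  0.0652]
R [ 0.5886 -0.0629  0.0649] origin-> [ 0.5886 -0.0629  0.0649]
148 [233 234 233 232 220 194 172 168 176 181 173 158 137 122 115 112 116 115
 115 115 114 113 113 115 112 115 114 114 116 117 117 116 114 114 115 114
 117 115 115 117 116 115 116 117 113 102  79  73  78  86  91  93  88  91
 106 116 122 122 121 122]
152 [234 232 232 230 220 193 167 165 175 182 174 150 139 141 145 147 146 146
 145 144 146 145 146 145 147 149 146 145 147 145 144 147 145 144 147 144
 145 146 147 146 145 145 147 144 140 124  93  70  77  89  94  91  86  92
 105 116 123 123 123 124]
156 [232 232 232 231 221 196 175 174 183 187 174 151 127 122 125 126 126 125
 124 124 125 126 123 125 124 128 124 125 125 126 124 125 125 124 125 126
 127 125 124 125 125 127 126 119 113 101  77  71  78  88  92  95  92  94
 107 118 124 124 123 124]
160 [233 235 235 232 221 192 154 140 137 134 143 163 181 187 189 191 191 191
 190 191 190 190 192 191 192 191 189 190 189 191 191 191 191 192 191 191
 189 190 191 190 191 190 187 166 130 102  96  95  92  92  87  88  91  95
 107 119 122 125 124 126]
```

```bash
python3 -m creep '[0,-50,0,-0.15, 0,-100,0,-0.3, -10,-150,0,-0.45, -20,-200,20,-0.6, -30,-245,40,-0.75]' >/dev/null;  python3 - <<'E'
from h import *
rows(0.4555,0.3295,0.20,128.5)
E
```

```text
t 2.05 tcp [0.4697 0.2394 0.3206] yaw 43.34 row [ 51.3 -75.4 120.6] turn -1.4863 F [ 0.8  0.1 -0.3] open 0.999
```

```bash
python3 -m creep '[20,-30,30,-0.15, 40,-60,60,-0.3, 51,-75,90,-0.45, 51,-75,120,-0.6, 51,-75,120,-0.75]' >/dev/null; python3 -m creep '[0,0,0,-0.15, 0,0,0,-0.3, 0,0,0,-0.45, 0,0,0,-0.6, 0,0,0,-0.74]'>/dev/null
python3 - <<'E'
from h import *
rows(0.4555,0.3295,0.20,128.5)
im,d,K,D,T=cam('wrist'); W=cloud(d,K,D,T); save('w2',im)
P=W.reshape(-1,3);rgb=im.reshape(-1,3).astype(int)
ok=~np.isnan(P[:,0])&(np.hypot(P[:,0]-.4555,P[:,1]-.3295)<.12)
Q=P[ok&(P[:,2]>.042)&(P[:,2]<.06)]
r=cv2.minAreaRect((Q[:,:2]*1000).astype(np.float32));print('rib',r,np.median(Q[:,2]))
sat=rgb.max(1)-rgb.min(1)
Q=P[ok&(P[:,2]>.007)&(P[:,2]<.025)&(sat<50)];r=cv2.minAreaRect((Q[:,:2]*1000).astype(np.float32));print('plate',r,np.median(Q[:,2]),len(Q))
E
```

```text
t 3.05 tcp [0.4565 0.327  0.2003] yaw 128.7 row [2.5 0.8 0.3] turn 0.0035 F [ 0.6  0.8 -0.4] open 1.0
rib ((450.3302001953125, 330.9228210449219), (69.78514099121094, 20.501079559326172), 37.51856231689453) 0.05012592945188771
plate ((449.3708801269531, 332.0108337402344), (110.28143310546875, 172.22573852539062), 37.214080810546875) 0.015191652654421184 14948
```

View pics/w2.png

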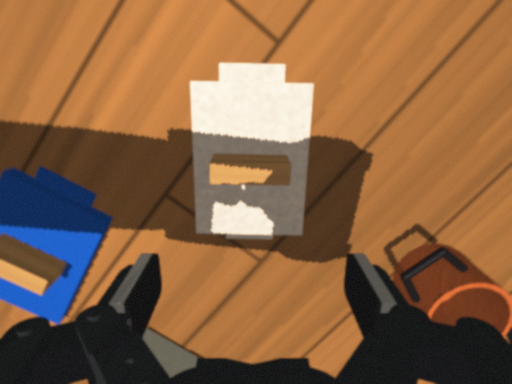

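Tongue at (252,72) points away from the hand, tab at (250,237), and the rib centre is at (250,170). The sizes agree (rib 70x20.5 at z 0.050, plate 110 wide). I'll check where the open fingertips stand in the tool frame.

Run:
```python
from h import *
im,d,K,D,T=cam('wrist'); W=cloud(d,K,D,T)
s=ctrl.observe();M=R.from_quat(s['tool_rot']).as_matrix()
L=(W-s['tcp_pos'])@M
for nm,sl in (('L',np.s_[250:330,100:165]),('R',np.s_[250:330,340:420])):
    q=L[sl].reshape(-1,3);q=q[~np.isnan(q[:,0])&(q[:,2]<.08)]*1000
    print(nm,len(q),'z',np.percentile(q[:,2],[50,90,98,99.5]).round(1),'y',np.percentile(q[:,1],[1,50,99]).round(1),'x',np.percentile(q[:,0],[1,50,99]).round(1))
    t=q[q[:,2]>np.percentile(q[:,2],90)];print('  tip',t.mean(0).round(1),abs(t[:,1]).min().round(1))
rows(0.4503,0.3309,0.10,127.4)
```

```text
L 3544 z [-14.5   3.2   8.8  10.7] y [-56.6 -44.1 -41.1] x [-10.5   7.3  12.3]
  tip [  2.9 -44.6   6.6] 42.8
R 3862 z [-16.4   2.6   8.3  10.6] y [39.3 43.3 55.1] x [-9.4  9.8 14.3]
  tip [ 3.7 43.7  6.2] 41.5
t 3.15 tcp [0.4564 0.3272 0.2003] yaw 128.43 row [  6.8  -2.5 100.3] turn 0.018 F [-0.2  0.2 -0.5] open 1.0
```

```bash
python3 -m creep '[7,-2.5,40,0.018, 7,-2.5,80,0.018, 7,-2.5,100,0.018, 7,-2.5,100,0.018]'
python3 - <<'E'
from h import *
rows(0.4503,0.3309,0.0355,127.4)
E
```

```text
clock: 3.55
tcp_pos: [0.4482, 0.3305, 0.0966]
tool_rot: [0.445, 0.896, -0.003, -0.002]
ft_force: [0.5, 0.3, 0.2]
opening: 1.004
t 3.55 tcp [0.4482 0.3305 0.0966] yaw 127.17 row [-1.   2.3 61.1] turn -0.0041 F [0.5 0.3 0.2] open 1.004
```

```bash
python3 -m creep '[0,1,25,0, 0,1,45,0, 0,1,58,0, 0,1,60.5,0, 0,1,60.5,0]' 85 20
python3 - <<'E'
from h import *
for i in range(3): rows(0.4503,0.3309,0.0355,127.4)
E
```

```text
clock: 4.05
tcp_pos: [0.451, 0.333, 0.0406]
tool_rot: [0.443, 0.896, 0.0, 0.0]
ft_force: [0.5, 1.0, 0.8]
opening: 0.996
t 4.05 tcp [0.451  0.333  0.0406] yaw 127.36 row [-1.2 -1.9  5.1] turn -0.0008 F [0.5 1.  0.8] open 0.996
t 4.05 tcp [0.451  0.333  0.0406] yaw 127.36 row [-1.2 -1.9  5.1] turn -0.0008 F [0.5 1.  0.8] open 0.996
t 4.05 tcp [0.451  0.333  0.0406] yaw 127.36 row [-1.2 -1.9  5.1] turn -0.0008 F [0.5 1.  0.8] open 0.996
```

```bash
python3 -m creep '[0,-1,0,0, 0,-1,0,0]'; python3 -m creep '[0,0,0,0, 0,0,0,0]'|head -2
```

```text
clock: 4.25
tcp_pos: [0.4503, 0.3327, 0.041]
tool_rot: [0.443, 0.896, 0.001, 0.001]
ft_force: [0.3, 0.5, -0.3]
opening: 0.993
clock: 4.45
tcp_pos: [0.4499, 0.3325, 0.0401]
```

```bash
python3 -m creep '[0,-1.5,4.5,0, 0,-1.5,4.5,0, 0,-1.5,4.5,0]'; python3 -m creep '[0,0,0,0, 0,0,0,0, 0,0,0,0, 0,0,0,0, 0,0,0,0]' 60 20
```

```text
clock: 4.75
tcp_pos: [0.4484, 0.3313, 0.0349]
tool_rot: [0.443, 0.897, -0.0, -0.0]
ft_force: [-0.1, -1.0, 0.7]
opening: 0.997
clock: 5.25
tcp_pos: [0.4488, 0.3317, 0.0355]
tool_rot: [0.443, 0.897, 0.0, 0.0]
ft_force: [2.1, 1.2, 1.1]
opening: 0.812
```

```bash
python3 -m creep '[0,0,0,0, 0,0,0,0, 0,0,-10,0, 0,0,-30,0, 0,0,-30,0]'
python3 - <<'E'
from h import *
im,d,K,D,T=cam('wrist'); save('w3',im)
E
```

```text
clock: 5.75
tcp_pos: [0.4493, 0.332, 0.0676]
tool_rot: [0.443, 0.897, 0.001, 0.001]
ft_force: [0.2, 0.7, -2.7]
opening: 0.815
```

View pics/w3.png

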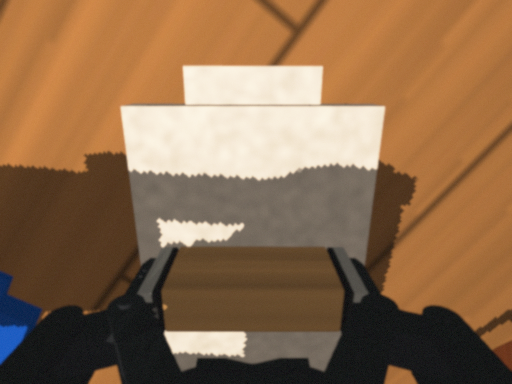

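Gripped: rib is held at both ends, the plate is level and centred (tongue at (253,85)), and 2.7 N of weight shows. Next, lift and turn to yaw 0 over the recess.

```bash
python3 -m creep '[0,0,-40,0, 0,0,-80,0.15, 0,0,-120,0.3, 0,0,-140,0.45, 0,0,-140,0.6]' >/dev/null; python3 -m creep '[0,0,0,0.15, 0,0,0,0.3, 0,0,0,0.45, 0,0,0,0.6, 0,0,0,0.75]'
python3 - <<'E'
from h import *
rows(0.583,-0.0045,0.21,0)
E
```

```text
clock: 6.8
tcp_pos: [0.448, 0.3311, 0.2035]
tool_rot: [0.907, 0.42, -0.002, 0.0]
ft_force: [0.2, 0.4, -3.2]
opening: 0.818
t 6.8 tcp [0.448  0.3311 0.2035] yaw 49.71 row [-168.7  320.    -6.3] turn 0.8676 F [ 0.2  0.4 -3.2] open 0.818
```

```bash
python3 -m creep '[-20,38,-3,0.15, -40,76,-6,0.3, -60,114,-6,0.45, -80,152,-6,0.6, -100,190,-6,0.75]' >/dev/null; python3 -m creep '[0,0,0,0.118, 0,0,0,0.118]';python3 - <<'E'
from h import *
rows(0.583,-0.0045,0.19,0)
E
```

```text
clock: 7.5
tcp_pos: [0.5298, 0.1316, 0.2096]
tool_rot: [1.0, 0.001, -0.001, 0.0]
ft_force: [-0.2, 0.2, -3.1]
opening: 0.815
t 7.5 tcp [0.5298 0.1316 0.2096] yaw 0.15 row [ 52.9 136.3  19.5] turn 0.0026 F [-0.2  0.2 -3.1] open 0.815
```

```bash
python3 -m creep '[18,45,0,0, 36,90,5,0, 53,130,10,0, 53,136,19,0.002, 53,136,19,0.002]' >/dev/null;  python3 -m creep '[0,0,0,0, 0,0,0,0]'
python3 - <<'E'
from h import *
rows(0.583,-0.0045,0.175,0)
im,d,K,D,T=cam('wrist'); save('w4',im)
E
```

```text
clock: 8.2
tcp_pos: [0.5837, -0.0012, 0.1926]
tool_rot: [1.0, 0.003, 0.0, -0.0]
ft_force: [0.9, -0.1, -2.2]
opening: 0.816
t 8.2 tcp [ 0.5837 -0.0012  0.1926] yaw 0.4 row [-0.7  3.3 17.6] turn 0.007 F [ 0.9 -0.1 -2.2] open 0.816
```

View pics/w4.png

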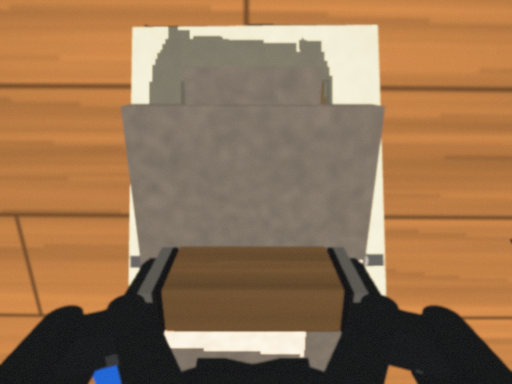

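```bash
python3 -m creep '[0,3.3,8,0.006, 0,3.3,16,0.006, 0,3.3,17,0.006, 0,3.3,17,0.006]'>/dev/null; for i in 1 2; do python3 -m creep '[0,0,0,0]' | sed -n 2,4p; done
python3 - <<'E'
from h import *
rows(0.583,-0.0045,0.157,0)
im,d,K,D,T=cam('wrist'); W=cloud(d,K,D,T); np.save('w5.npy',W);np.save('w5T.npy',T);save('w5',im)
# plate plane
P=W[120:230,160:345].reshape(-1,3);P=P[~np.isnan(P[:,0])]
q=np.linalg.lstsq(np.c_[P[:,:2],np.ones(len(P))],P[:,2],rcond=None)[0];print('plate slopes',np.degrees(q[:2]),'z',P[:,2].mean())
im=im.astype(int);g=im.sum(2)//3
for v in (60,95): print(v,[ (u,g[v,u]) for u in list(range(124,136))+list(range(374,388))])
for v in (115,125): print(v,g[v,112:140],g[v,370:395])
E
```

```text
tcp_pos: [0.5839, -0.0062, 0.1754]
tool_rot: [1.0, -0.001, 0.0, 0.0]
ft_force: [-0.3, -0.7, -2.4]
tcp_pos: [0.584, -0.0062, 0.1756]
tool_rot: [1.0, -0.001, 0.0, 0.0]
ft_force: [0.8, 0.1, -3.3]
t 8.85 tcp [ 0.584  -0.0062  0.1756] yaw -0.13 row [-1.  -1.7 18.6] turn -0.0022 F [ 0.8  0.1 -3.3] open 0.816
plate slopes [0.16647503 0.03250348] z 0.15532226477007832
60 [(124, np.int64(233)), (125, np.int64(232)), (126, np.int64(232)), (127, np.int64(233)), (128, np.int64(233)), (129, np.int64(232)), (130, np.int64(233)), (131, np.int64(233)), (132, np.int64(232)), (133, np.int64(231)), (134, np.int64(231)), (135, np.int64(231)), (374, np.int64(231)), (375, np.int64(227)), (376, np.int64(228)), (377, np.int64(227)), (378, np.int64(220)), (379, np.int64(194)), (380, np.int64(160)), (381, np.int64(143)), (382, np.int64(140)), (383, np.int64(139)), (384, np.int64(140)), (385, np.int64(138)), (386, np.int64(139)), (387, np.int64(139))]
95 [(124, np.int64(234)), (125, np.int64(232)), (126, np.int64(233)), (127, np.int64(233)), (128, np.int64(234)), (129, np.int64(232)), (130, np.int64(233)), (13
[... 158 characters left out ...]
p.int64(231)), (377, np.int64(232)), (378, np.int64(230)), (379, np.int64(226)), (380, np.int64(207)), (381, np.int64(174)), (382, np.int64(143)), (383, np.int64(136)), (384, np.int64(134)), (385, np.int64(131)), (386, np.int64(134)), (387, np.int64(132))]
115 [118 127 158 187 173 141 120 118 115 117 117 120 120 120 120 119 118 117
 115 115 115 111 114 113 115 113 114 113] [116 118 117 114 114 114 115 114 112 113 110 113 113 120 126 130 133 131
 132 133 133 132 134 133 134]
125 [128 139 172 196 179 152 142 142 141 138 136 129 122 119 115 117 118 118
 116 116 116 109 114 115 112 112 113 112] [117 117 115 116 115 114 114 113 109 113 113 113 114 119 118 118 122 117
 120 119 118 117 116 119 119]
```

Run:
```python
from h import *
im=cv2.imread('pics/w5.png').astype(int);g=im.sum(2)//3;sat=im.max(2)-im.min(2);T=np.load('w5T.npy');W=np.load('w5.npy')
c0=eyes.calibration('wrist');K=np.array(c0['intrinsics']);D=np.array(c0['dist_coeffs'])
t=np.radians(22);n=np.array([np.sin(t),0,np.cos(t)]);c=np.array([.5845,0,.0665])+n*.015
for v in (50,60,70,80,90):
    w=(sat[v]<60)&(g[v]>60);u=np.where(w)[0];u=u[(u>90)&(u<420)]
    X=rayplane([(u.min()-.5,v),(u.max()+.5,v)],K,D,T,c,n);print('panel',v,u.min(),u.max(),X[:,1].round(4),'c',X[:,1].mean().round(4),'w',np.ptp(X[:,1]).round(4))
# cover edges by depth
for v in (125,140,155,170):
    u=np.where((W[v,:,2]>.145)&(W[v,:,2]<.165))[0]
    y=W[v,[u.min(),u.max()],1];print('cover',v,u.min(),u.max(),y.round(4),'c',y.mean().round(4))
```

```text
panel 50 116 377 [ 0.0923 -0.0969] c -0.0023 w 0.1891
panel 60 116 378 [ 0.0921 -0.0974] c -0.0027 w 0.1895
panel 70 116 379 [ 0.0919 -0.0979] c -0.003 w 0.1898
panel 80 116 379 [ 0.0917 -0.0977] c -0.003 w 0.1894
panel 90 115 380 [ 0.0923 -0.0982] c -0.003 w 0.1905
cover 125 123 382 [ 0.0483 -0.0612] c -0.0064
cover 140 125 380 [ 0.0483 -0.0612] c -0.0065
cover 155 127 378 [ 0.048  -0.0608] c -0.0064
cover 170 129 376 [ 0.0484 -0.0613] c -0.0065
```

```bash
python3 -m creep '[-1,-3.1,8,0, -1,-3.1,16,0, -1,-3.1,18,0, -1,-3.1,18,0]'; python3 -m creep '[2,0,4,0, 4,0,8,0, 5,0,11,0, 5,0,11,0]'
cat >> h.py <<'E'
def plate(zmin,zmax=None,sl=np.s_[115:230,165:340]):
    im,d,K,D,T=cam('wrist'); W=cloud(d,K,D,T); P=W[sl].reshape(-1,3);P=P[~np.isnan(P[:,0])]
    A=np.c_[P[:,:2],np.ones(len(P))];i=np.ones(len(P),bool)
    for _ in range(6): q=np.linalg.lstsq(A[i],P[i,2],rcond=None)[0]; i=abs(P[:,2]-A@q)<.003
    m=np.array([-q[0],-q[1],1]);m/=np.linalg.norm(m)
    print('plate phi %.2f roll %.2f inl %.2f'%(np.degrees(np.arctan2(m[0],m[2])),np.degrees(np.arctan2(m[1],m[2])),i.mean()))
    return im,W,m,P[i].mean(0),K,D,T
E
python3 - <<'E'
from h import *
rows(0.5879,-0.0033,0.1458,0)
plate(0)
E
```

```text
clock: 9.3
tcp_pos: [0.5825, -0.003, 0.1564]
tool_rot: [1.0, -0.001, -0.001, -0.0]
ft_force: [-0.0, -0.3, -3.2]
opening: 0.818
clock: 9.7
tcp_pos: [0.5881, -0.0031, 0.1461]
tool_rot: [1.0, -0.001, 0.0, 0.0]
ft_force: [0.6, 0.4, -0.5]
opening: 0.816
t 9.7 tcp [ 0.5881 -0.0031  0.1461] yaw -0.13 row [-0.2  0.2  0.3] turn -0.0022 F [ 0.6  0.4 -0.5] open 0.816
plate phi 6.84 roll -0.01 inl 1.00
```

Pivoting works exactly as planned: 6.84° measured against 7° predicted, with a contact load of about 2.5 N. I'll continue along the arc.

```bash
python3 -m creep '[2,0,5,0, 4,0,10,0, 5.5,0,15,0, 6.7,0,21,0, 6.7,0,21,0]'
python3 - <<'E'
from h import *
rows(0.596,-0.0033,0.1139,0)
plate(0)
E
```

```text
clock: 10.25
tcp_pos: [0.5942, -0.0031, 0.1238]
tool_rot: [1.0, -0.001, -0.001, -0.0]
ft_force: [1.4, 0.3, -0.8]
opening: 0.818
t 10.25 tcp [ 0.5942 -0.0031  0.1238] yaw -0.13 row [1.8 0.2 9.9] turn -0.0022 F [ 1.4  0.3 -0.8] open 0.818
plate phi 32.35 roll -0.03 inl 0.51
```

Run:
```python
from h import *
im,W,m,c,K,D,T=plate(0,sl=np.s_[150:225,185:320]); save('w6',im); print(W[100:260:15,250].round(4))
```

```text
plate phi 21.91 roll -0.07 inl 1.00
[[ 0.6655 -0.002   0.0456]
 [ 0.6587 -0.0021  0.0635]
 [ 0.6512 -0.0021  0.067 ]
 [ 0.6457 -0.0022  0.0807]
 [ 0.6387 -0.0021  0.0837]
 [ 0.6319 -0.0021  0.0872]
 [ 0.6246 -0.0021  0.0891]
 [ 0.6177 -0.0021  0.092 ]
 [ 0.611  -0.0021  0.0953]
 [ 0.6042 -0.002   0.098 ]
 [ 0.5968 -0.002   0.0998]]
```

View pics/w6.png

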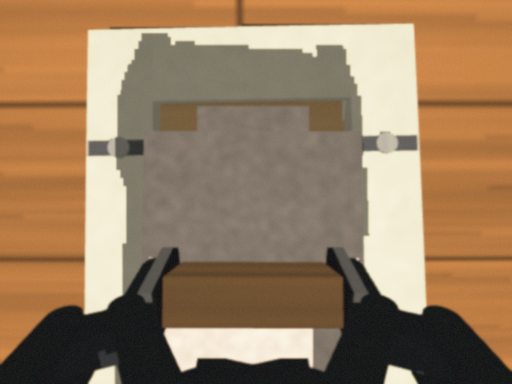

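Cover is at 21.9°, tongue end at (253,105), with the recess corners visible on both sides (tan, about cols 158 and 346). I'll measure the centring from this.

Run:
```python
from h import *
im,W,m,c,K,D,T=plate(0,sl=np.s_[150:225,185:320])
im=im.astype(int);sat=im.max(2)-im.min(2)
t=np.radians(22);n=np.array([np.sin(t),0,np.cos(t)]);O=np.array([.5845,0,.0665])
for v in (106,112,118,124): 
    print(v,'satL',sat[v,146:166],'satR',sat[v,338:358])
    u=np.where(sat[v,140:365]>45)[0]+140
    X=rayplane([(u.min()-.5,v),(u.max()+.5,v)],K,D,T,O,n); tl=u[u<230].max();tr=u[u>270].min()
    Y=rayplane([(tl+.5,v),(tr-.5,v)],K,D,T,c-m*.010,m)
    print('recess',u.min(),u.max(),X[:,1].round(4),X[:,1].mean().round(4),X[0,0].round(4),'tongue',tl,tr,Y[:,1].round(4),Y[:,1].mean().round(4))
for u in (175,330): print(u,[(v,int(sat[v,u]),int(im[v,u].max())) for v in range(94,108)])
v=108; print(W[v,170],W[v,335],W[108,253])
print('plate edges', [np.round(W[v,[145,360]],4).tolist() for v in (180,)])
```

```text
plate phi 21.86 roll -0.04 inl 1.00
106 satL [21 22 22 21 22 22 20 21 17 19 17 16 20 25 38 50 55 54 53 54] satR [55 55 49 35 26 23 22 20 20 21 18 21 21 21 22 23 22 24 22 23]
recess 161 340 [ 0.0537 -0.0582] -0.0022 0.6614 tongue 196 309 [ 0.0266 -0.0336] -0.0035
112 satL [24 23 22 23 24 19 20 20 22 17 21 18 19 27 39 54 54 55 56 57] satR [55 54 48 40 27 23 20 19 18 17 20 20 21 21 21 24 23 21 22 22]
recess 161 340 [ 0.0536 -0.0581] -0.0022 0.6579 tongue 196 310 [ 0.0266 -0.0341] -0.0038
118 satL [23 22 22 22 22 23 20 20 19 19 21 19 21 28 41 55 55 55 57 56] satR [59 55 52 43 34 25 21 21 20 21 20 18 20 22 21 22 21 22 23 23]
recess 161 340 [ 0.0536 -0.058 ] -0.0022 0.6544 tongue 196 310 [ 0.0265 -0.034 ] -0.0037
124 satL [25 23 24 22 22 20 21 22 16 19 18 19 19 29 40 50 56 56 57 55] satR [55 57 56 56 54 48 35 24 17 17 17 18 18 20 22 23 25 22 21 21]
recess 161 343 [ 0.0535 -0.0598] -0.0031 0.6509 tongue 195 309 [ 0.0271 -0.0335] -0.0032
175 [(94, 19, 125), (95, 21, 125), (96, 22, 128), (97, 21, 127), (98, 23, 129), (99, 22, 122), (100, 19, 117), (101, 21, 115), (102, 27, 112), (103, 39, 108), (104, 49, 112), (105, 52, 112), (106, 54, 113), (107, 56, 112)]
330 [(94, 24, 125), (95, 20, 123), (96, 23, 124), (97, 19, 117), (98, 20, 113), (99, 24, 110), (100, 37, 110), (101, 48, 112), (102, 52, 113), (103, 55, 116), (104, 57, 115), (105, 56, 114), (106, 53, 116), (107, 54, 112)]
[0.66026453 0.04766569 0.03615366] [ 0.66001785 -0.05447274  0.03697021] [ 0.66242419 -0.00376325  0.06480851]
plate edges [[[0.6296, 0.0502, 0.0881], [0.629, -0.0573, 0.0871]]]
```

The boxing is yawed about +0.9°: the lip edge slant, panel edges and plane direction all agree. With that turn, the lateral centring is right to within 1 mm. Turn, then finish the tilt.

```bash
python3 -m creep '[0.5,0,3,-0.008, 1,0,6,-0.016, 1.5,0,9.5,-0.016, 1.5,0,9.5,-0.016]'
python3 - <<'E'
from h import *
rows(0.596,-0.0035,0.1139,0.9)
im,W,m,c,K,D,T=plate(0,sl=np.s_[160:225,185:320])
s=ctrl.observe()
G=s['tcp_pos']+[0,0,.0042]
t=np.radians(22);ex=np.array([-np.cos(t),0,np.sin(t)]);n=np.array([np.sin(t),0,np.cos(t)]);O=np.array([.5845,0,.0665])
u=np.array([m[2],0,-m[0]])
base=c-m*.015; # underside plane point
org=G+u*(-.0017); org=org-m*((org-base)@m)
for nm,x in (('origin',0),('tongue',-.091),('tabend',.085)):
    p=org-u*x; print(nm,'slope s %.1f z %.1f'%(((p-O)@ex)*1e3,((p-O)@n)*1e3))
save('w7',im)
E
```

```text
clock: 10.8
tcp_pos: [0.5961, -0.0029, 0.1154]
tool_rot: [1.0, 0.007, 0.0, -0.0]
ft_force: [2.3, 2.5, 1.3]
opening: 0.817
t 10.8 tcp [ 0.5961 -0.0029  0.1154] yaw 0.8 row [-0.1  0.6  1.5] turn -0.0018 F [2.3 2.5 1.3] open 0.817
plate phi 26.99 roll 0.22 inl 1.00
origin slope s 14.4 z 14.2
tongue slope s -76.3 z 6.3
tabend slope s 99.0 z 21.6
```

```bash
python3 -m creep '[0,0,1.3,0, 0.3,0,2.6,0, 0.3,0,2.6,0]'; python3 -m creep '[2,0,0.8,0, 4,0,1.6,0, 6,0,2.4,0, 6,0,2.4,0]'
cat >> h.py <<'E'
def pose():
    im,W,m,c,K,D,T=plate(0,sl=np.s_[165:225,185:320]); s=ctrl.observe(); G=s['tcp_pos']+[0,0,.0042]
    t=np.radians(22);ex=np.array([-np.cos(t),0,np.sin(t)]);n=np.array([np.sin(t),0,np.cos(t)]);O=np.array([.5845,0,.0665])
    u=np.array([m[2],0,-m[0]]);org=G+u*(-.0017); org=org-m*((org-c+m*.015)@m)
    for nm,x in (('origin',0),('tongue',-.091),('tabend',.085)):
        p=org-u*x; print(nm,'slope s %.1f z %.1f'%(((p-O)@ex)*1e3,((p-O)@n)*1e3))
    return im
E
python3 - <<'E'
from h import *
rows(0.6,-0.0035,0.11,0.9);im=pose()
save('w8',im)
E
```

```text
clock: 11.15
tcp_pos: [0.5964, -0.0031, 0.113]
tool_rot: [1.0, 0.007, 0.0, 0.0]
ft_force: [2.9, 2.5, 1.1]
opening: 0.82
clock: 11.55
tcp_pos: [0.6023, -0.0032, 0.1101]
tool_rot: [1.0, 0.007, -0.001, 0.0]
ft_force: [0.4, 0.1, -1.9]
opening: 0.817
t 11.55 tcp [ 0.6023 -0.0032  0.1101] yaw 0.79 row [-2.3  0.2  0.1] turn -0.002 F [ 0.4  0.1 -1.9] open 0.817
plate phi 28.50 roll 0.30 inl 1.00
origin slope s 7.7 z 11.9
tongue slope s -82.7 z 1.6
tabend slope s 92.1 z 21.5
```

View pics/w8.png

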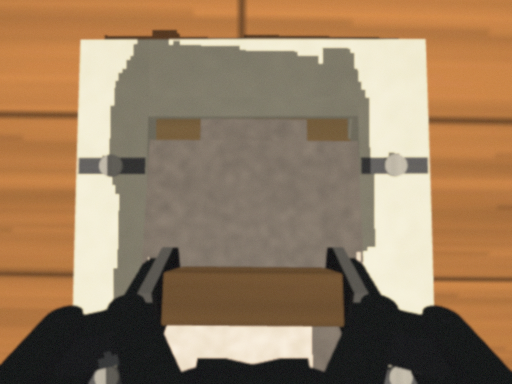

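Tongue end (cols 200–307, row 118) is just at the lip, centred in the recess (cols about 154–350). Slide on under the lip.

```bash
python3 -m creep '[2,0,0.9,0, 4,0,1.8,0, 6,0,2.6,0, 7,0,3.1,0, 7,0,3.1,0]'
python3 - <<'E'
from h import *
rows(0.61,-0.0035,0.106,0.9);im=pose()
save('w9',im)
E
```

```text
clock: 12.1
tcp_pos: [0.6094, -0.003, 0.1074]
tool_rot: [1.0, 0.007, -0.0, 0.0]
ft_force: [0.3, -0.5, -3.4]
opening: 0.818
t 12.1 tcp [ 0.6094 -0.003   0.1074] yaw 0.79 row [0.6 0.6 1.4] turn -0.0019 F [ 0.3 -0.5 -3.4] open 0.818
plate phi 28.21 roll 0.30 inl 1.00
origin slope s -0.1 z 11.9
tongue slope s -90.6 z 2.0
tabend slope s 84.4 z 21.1
```

```bash
python3 -m creep '[0.5,0,1.5,0, 0.5,0,1.5,0]' ; python3 -m creep '[0,0,0,0, 0,0,0,0, 0,0,0,0, 0,0,0,0]' 85; python3 -m creep '[0,0,-15,0, 0,0,-30,0, 0,0,-60,0, 0,0,-80,0, 0,0,-80,0]'
python3 - <<'E'
from h import *
rows(0.55,-0.0035,0.16,0.9);im,W,m,c,K,D,T=plate(0,sl=np.s_[90:170,200:310]);print(c,m)
save('w10',im)
E
```

```text
clock: 12.35
tcp_pos: [0.6098, -0.0029, 0.1059]
tool_rot: [1.0, 0.007, -0.0, 0.0]
ft_force: [-0.3, -0.5, -2.5]
opening: 0.818
clock: 12.75
tcp_pos: [0.61, -0.0029, 0.1065]
tool_rot: [1.0, 0.007, 0.0, 0.0]
ft_force: [0.7, -0.1, 0.6]
opening: 0.997
clock: 13.25
tcp_pos: [0.6117, -0.003, 0.1921]
tool_rot: [1.0, 0.007, 0.005, 0.0]
ft_force: [-1.0, 0.3, 0.6]
opening: 0.996
t 13.25 tcp [ 0.6117 -0.003   0.1921] yaw 0.79 row [-61.9  -0.4  31.5] turn -0.0019 F [-1.   0.3  0.6] open 0.996
plate phi 21.94 roll 0.29 inl 0.92
[ 0.65803922 -0.00414879  0.05287698] [0.37359282 0.0047735  0.92758052]
```

View pics/w10.png

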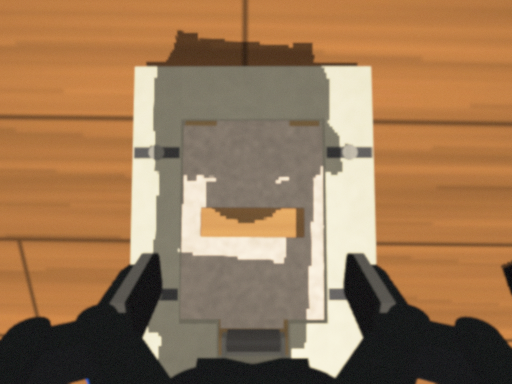

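The tongue is under the lip (row 122), the plate sits between the side walls (cols 180–325), and the high end rests on the roller at (253,340). Shut the fingers and press at press_point.

```bash
python3 -m creep '[-25,0.5,0,0, -54,0.5,0,0, -54,0.5,0,0, -54,0.5,0,0, -54,0.5,0,0]' 0 40 >/dev/null;  python3 -m creep '[0,0,20,0, 0,0,35,0, 0,0,40,0, 0,0,40,0]'
python3 - <<'E'
from h import *
rows(0.558,-0.0043,0.141,0.9)
E
```

```text
clock: 14.2
tcp_pos: [0.5556, -0.0041, 0.1449]
tool_rot: [1.0, 0.007, -0.001, -0.0]
ft_force: [-0.5, 0.1, -0.1]
opening: 0.001
t 14.2 tcp [ 0.5556 -0.0041  0.1449] yaw 0.79 row [2.4 0.2 3.9] turn -0.0019 F [-0.5  0.1 -0.1] open 0.001
```

```bash
python3 -m creep '[2,0,3,0, 2,0,5,0, 2,0,7,0, 2,0,7,0]'|sed -n '2p;4p'; python3 -m creep '[0,0,2,0, 0,0,4,0, 0,0,4,0]'|sed -n '2p;4p'
```

```text
tcp_pos: [0.5578, -0.0041, 0.1391]
ft_force: [-0.9, -0.4, 0.4]
tcp_pos: [0.5577, -0.0041, 0.1348]
ft_force: [-0.0, 0.4, 0.2]
```

```bash
for i in 1 2; do python3 -m creep '[0,0,1.5,0, 0,0,3,0, 0,0,3,0]'|sed -n '2p;4p'; done
```

```text
tcp_pos: [0.5578, -0.0041, 0.1318]
ft_force: [0.8, -1.1, 1.5]
tcp_pos: [0.5577, -0.0041, 0.1288]
ft_force: [-0.1, -1.0, -0.1]
```

```bash
for i in 1 2 3; do python3 -m creep '[0,0,1,0, 0,0,2,0, 0,0,2,0]'|sed -n '2p;4p'; done
```

```text
tcp_pos: [0.5578, -0.0041, 0.127]
ft_force: [0.1, -0.0, 0.4]
tcp_pos: [0.5578, -0.0041, 0.1249]
ft_force: [-0.2, -0.5, -0.1]
tcp_pos: [0.5578, -0.0041, 0.1229]
ft_force: [0.7, -0.0, 0.9]
```

Run:
```python
from h import *
im,d,K,D,T=cam('wrist');W=cloud(d,K,D,T);save('w11',im)
t=np.radians(22);ex=np.array([-np.cos(t),0,np.sin(t)]);n=np.array([np.sin(t),0,np.cos(t)]);O=np.array([.5845,0,.0665])
S=np.dstack([(W-O)@ex,W[...,1],(W-O)@n])*1000
s=ctrl.observe();print('tip slope',((s['tcp_pos']-[0,0,.025]-O)@ex*1e3).round(1),((s['tcp_pos']-[0,0,.025]-O)@n*1e3).round(1))
for yy in (-40,-25,0,25,40,-75,75):
  print(yy,[(a,np.round(np.nanmedian(S[...,2][(abs(S[...,0]-a)<2)&(abs(S[...,1]-yy)<2)]),1)) for a in (-88,-70,-50,-30,20,30,40,50,60,70)])
```

```text
tip slope 36.5 19.2
-40 [(-88, np.float64(14.6)), (-70, np.float64(15.1)), (-50, np.float64(15.3)), (-30, np.float64(15.1)), (20, np.float64(15.1)), (30, np.float64(14.9)), (40, np.float64(15.2)), (50, np.float64(83.5)), (60, np.float64(88.4)), (70, np.float64(76.9))]
-25 [(-88, np.float64(15.1)), (-70, np.float64(15.0)), (-50, np.float64(15.0)), (-30, np.float64(15.0)), (20, np.float64(14.9)), (30, np.float64(14.9)), (40, np.float64(14.9)), (50, np.float64(71.3)), (60, np.float64(70.6)), (70, np.float64(nan))]
0 [(-88, np.float64(14.9)), (-70, np.float64(15.0)), (-50, np.float64(14.9)), (-30, np.float64(14.7)), (20, np.float64(14.7)), (30, np.float64(30.3)), (40, np.float64(56.2)), (50, np.float64(91.7)), (60, np.float64(62.6)), (70, np.float64(nan))]
25 [(-88, np.float64(14.7)), (-70, np.float64(14.9)), (-50, np.float64(14.9)), (-30, np.float64(14.7)), (20, np.float64(14.8)), (30, np.float64(14.5)), (40, np.float64(14.6)), (50, np.float64(80.4)), (60, np.float64(69.6)), (70, np.float64(75.0))]
40 [(-88, np.float64(14.4)), (-70, np.float64(14.8)), (-50, np.float64(14.8)), (-30, np.float64(14.9)), (20, np.float64(14.6)), (30, np.float64(14.4)), (40, np.float64(14.4)), (50, np.float64(82.9)), (60, np.float64(97.2)), (70, np.float64(nan))]
-75 [(-88, np.float64(15.3)), (-70, np.float64(15.4)), (-50, np.float64(15.5)), (-30, np.float64(15.4)), (20, np.float64(15.2)), (30, np.float64(15.1)), (40, np.float64(15.3)), (50, np.float64(15.7)), (60, np.float64(15.3)), (70, np.float64(15.0))]
75 [(-88, np.float64(14.6)), (-70, np.float64(14.7)), (-50, np.float64(16.2)), (-30, np.float64(14.5)), (20, np.float64(14.4)), (30, np.float64(14.3)), (40, np.float64(14.4)), (50, np.float64(15.1)), (60, np.float64(15.9)), (70, np.float64(14.3))]
  return np.nanmean(a, axis, out=out, keepdims=keepdims)
```

View pics/w11.png

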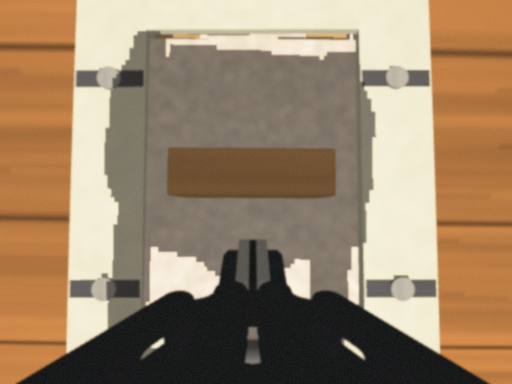

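The cover face is already flush with the panel (z = 15 ±0.5 everywhere), so it dropped past the roller when released. I'll still press lightly to confirm it's home, then back off and inspect the roller.

```bash
python3 -m creep '[0,0,1,0, 0,0,2,0, 0,0,2,0]'|sed -n '2p;4p'; python3 -m creep '[0,0,0.7,0, 0,0,1.5,0, 0,0,1.5,0]'|sed -n '2p;4p'
```

```text
tcp_pos: [0.558, -0.0041, 0.1214]
ft_force: [0.0, -0.8, 1.5]
tcp_pos: [0.5584, -0.0041, 0.121]
ft_force: [-2.0, -0.1, 7.0]
```

```bash
python3 -m creep '[0,0,0.7,0, 0,0,1.2,0, 0,0,1.2,0]'|sed -n '2p;4p'; python3 -m creep '[0,0,-20,0, 0,0,-60,0, -20,0,-110,0, -45,0,-160,0, -90,0,-200,0]'>/dev/null;python3 -m creep '[-15,0,-30,0, -15,0,-30,0, -15,0,-30,0]'
python3 - <<'E'
from h import *
im,d,K,D,T=cam('wrist');W=cloud(d,K,D,T);save('w12',im)
t=np.radians(22);ex=np.array([-np.cos(t),0,np.sin(t)]);n=np.array([np.sin(t),0,np.cos(t)]);O=np.array([.5845,0,.0665])
S=np.dstack([(W-O)@ex,W[...,1],(W-O)@n])*1000
for yy in (-40,-20,-4,15,30,-75,75):
  print(yy,[(a,float(np.round(np.nanmedian(S[...,2][(abs(S[...,0]-a)<2)&(abs(S[...,1]-yy)<3)]),1))) for a in (-88,-60,-30,30,50,70,78,82,86,90,94,98,102,110)])
cv2.imwrite('pics/w12c.png',cv2.resize(im[...,::-1],None,fx=1.5,fy=1.5))
E
```

```text
tcp_pos: [0.5588, -0.0042, 0.1208]
ft_force: [-2.6, 0.6, 11.4]
clock: 18.15
tcp_pos: [0.4667, -0.0054, 0.335]
tool_rot: [1.0, 0.007, 0.001, 0.0]
ft_force: [-1.1, -0.2, -1.1]
opening: 0.006
-40 [(-88, nan), (-60, nan), (-30, 15.3), (30, 15.2), (50, 15.2), (70, 15.3), (78, 15.4), (82, 15.4), (86, 15.0), (90, 15.5), (94, 15.0), (98, 15.0), (102, 15.0), (110, 14.4)]
-20 [(-88, nan), (-60, nan), (-30, nan), (30, 15.3), (50, 15.0), (70, 15.3), (78, 6.0), (82, 19.3), (86, 20.7), (90, 21.3), (94, 19.1), (98, 10.8), (102, 7.0), (110, 14.3)]
-4 [(-88, nan), (-60, nan), (-30, nan), (30, 14.8), (50, 15.1), (70, 15.0), (78, 6.1), (82, 18.9), (86, 20.5), (90, 21.3), (94, 19.7), (98, 10.7), (102, 5.5), (110, 14.7)]
15 [(-88, nan), (-60, nan), (-30, nan), (30, 14.7), (50, 15.1), (70, 14.6), (78, 6.3), (82, 6.3), (86, 20.7), (90, 20.5), (94, 19.2), (98, 11.6), (102, 6.0), (110, 14.3)]
30 [(-88, nan), (-60, nan), (-30, nan), (30, 14.9), (50, 14.6), (70, 15.0), (78, 14.8), (82, 14.7), (86, 14.8), (90, 14.5), (94, 14.6), (98, 14.7), (102, 14.9), (110, 14.7)]
-75 [(-88, nan), (-60, nan), (-30, 15.4), (30, 15.2), (50, 16.4), (70, 15.2), (78, 15.2), (82, 15.0), (86, 15.2), (90, 15.4), (94, 15.4), (98, 15.3), (102, 15.0), (110, 14.7)]
75 [(-88, nan), (-60, nan), (-30, 14.7), (30, 14.5), (50, 15.7), (70, 14.7), (78, 14.5), (82, 14.5), (86, 14.1), (90, 14.5), (94, 14.6), (98, 14.4), (102, 14.4), (110, 14.1)]
  return np.nanmean(a, axis, out=out, keepdims=keepdims)
```

View pics/w12c.png

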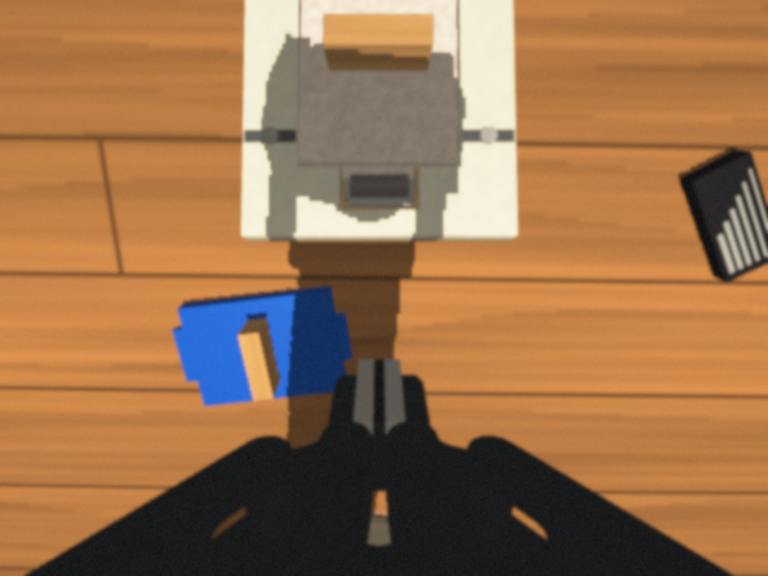

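The cover is flush and square, the tab (z 6) lies under the roller, and the roller is back at s≈90 (crop pixel (378,187)). The hand is clear, so I'll hand it in.

```bash
python3 -m creep '[0,0,0,0, 0,0,0,0]' | head -2; python3 -c "
from cell import order
print(order.sign_off())"
```

```text
clock: 18.4
tcp_pos: [0.4667, -0.0053, 0.3332]
the job is handed in; nothing more can be done
None
```

The cover is back in its recess and released, and I handed the job in at 18.4 s; the system reports no verdict, so I can't confirm a pass.

**How it went:** I chose the small white cover and gripped its rib by the ends, so it could tilt in the jaws against the roller. I measured the recess centre at about y = -4 mm in the world, with the boxing turned about 0.9°. The tongue then slid under the lip with about 3 N showing at the wrist.

**Final checks (wrist camera depth):**
- **Flush:** where it could be seen, the cover's face is within about 0.5 mm of the panel's face.
- **Roller:** the tab lies under it, and the roller is back at about x = 90 mm on the slope, so the catch is near 0.
- **Clear:** the hand is well away from everything. The arm never went near the hex case, pot or funnel, but I did not re-measure their positions.

**One thing differed from the plan:** the cover did not stay up on the roller when I let go. It was already flush at the next look, before I pressed it. I still pressed to about 11 N at roughly the press point, and it did not move further.

I viewed 11 pictures, one over the budget of 10.

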